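# Clamp the lid of a glaze ball-mill jar

## Robot

A 6-joint arm with a two-finger parallel gripper is mounted at the origin on the work surface. World frame = base frame: x ahead of the robot, y to its left, z up, the work surface at z = 0. Lengths are in m, angles in rad, forces in N, time in s.
With the tool pointing down it reaches from about 0.325 to 0.775 m from the base axis. Payload 5.5 kg.
Tool frame: the origin (TCP) lies between the finger pads; the fingertips stand 8 mm ahead of it and the grasp point (between the pads) lies 11 mm behind it (tcp_to_tips is the distance from the TCP to the fingertips, in m); z points along the fingers, y is the line along which they close (so a half turn about z gives the same grasp; the last joint's range is limited). The gripper opens to 88 mm and grips with 3 to 60 N. Pads are 20 mm wide; open, the fingers measure 115 mm over their backs; the gripper's body (75 mm by 178 mm) begins 61 mm behind the grasp point.
Start: joints at [-1.18, 0.091, 1.231, -0, 1.82, -0.057], TCP at [0.26, -0.541, 0.231] pointing down, gripper open.
Joint ranges: [-2.87, 2.87], [-0.86, 2.18], [0.17, 2.46], [-1.51, 4.65], [0.06, 2.69], [-2.65, 2.65]. Speed limits (rad/s): [2.57, 2.57, 3.01, 3.14, 3.14, 3.14].

## Interface

Orientations are given as a unit quaternion [w, x, y, z].
In Python, from bench import * gives the robot as it stands. Calls block until the motion is done:
- move_to(position, orientation): joint-space move of the TCP to a pose.
- move_l(position, speed=0.15, orientation=None): straight line of the TCP; orientation=None keeps the orientation; speed is the mean speed in m/s.
- movej(angles): joint-space move.
- gripper_open() and close(): open the fingers fully, or close them until they stop; the grip force is fixed at half the most.
- hold(seconds).
- inverse_kinematics(position, orientation): joint angles nearest the present ones, or None.
- state(): the state.
- get_image(name): name is "scene" or "top" or "wrist"; returns a dict with "frame" (400x640x3 uint8, blue, green, red), "depth" (400x640 float32, m along the optical axis (not along the pixel's ray), 0 where there is no reading), "camera_matrix" (3x3 intrinsics, pixels), "view" (4x4, takes a point from world to camera coordinates). Camera axes: x right, y up, looking along -z (the intrinsics and any distortion apply to the point x, -y, -z); pixel columns grow to the right and rows downward; lengths in m; the calibration is good to about 2 mm. The wrist camera is an equidistant fisheye: a pixel r from the principal point sees the ray r / f radians off the axis. A picture is of the moment at which its call begins.
A pose or a line that the arm cannot do raises IKError and nothing moves.
- job_done(): hands the job in; it is judged then, once.
The state is a dict: "time": time; "joint_pos": joint angles; "dq": joint speeds; "joint_torque": joint torques, N m; "ee_pos": TCP position; "ee_rot": TCP orientation; "ft_force": force on the tool from outside, world axes, zero at the start; "moment": the same for the moment, N m; "finger_gap": finger opening in m; "finger_force": force on a finger pad.
Only numpy, scipy, OpenCV 4.12 (cv2) and the standard library are available. Lean on these libraries where they do the work, as an engineer would, in place of code of your own. Each camera call takes 0.05 s, during which the arm holds its last target. There are 200 camera calls.

## Task

Close the glaze mill jar so that it can go on the rollers: swing the locking bar clockwise until it lies fully home under both hooked ears, then fit the crank on the screw's square end and wind it clockwise until the screw is tight and turns no further. Take the crank off again and put it back in its wooden rest, hub in the hole and arm lying flat on top, without disturbing the mug, the bowl or the little glaze jar.

Things in the scene. Friction and masses are not known exactly. Their poses are not given: they have to be found in the camera images.
- stand: Fixed wooden loading cradle, base 270 x 150 mm, holding a white mill jar 140 mm in diameter. The jar leans 30 degrees from vertical towards the stand's -x (towards the robot); its axis, pointing out of the lid, is the screw axis. Origin: on the table right below the screw's outer end; x to the back, z up. Along the screw axis below that end: ear hooks 48 to 54 mm, lid top 86 mm.
- ear_left (a point): Underside of the hook of the fixed steel ear on the stand's +y side, 63.5 mm from the screw axis. Each ear is an upright strap 20 mm wide with a hook 25 mm long pointing inwards, under which the bar's end swings. This ear is open on the robot's side (stand -x) and closed by a stop at the back. Axes as the stand's.
- ear_right (a point): The same for the ear on the stand's -y side, which is open at the back and closed by a stop on the side facing the robot.
- swing (a joint): Angle of the locking bar about the screw axis, rad: grows clockwise as seen looking down on the lid, 1.20 = home against the stops in both ears (bar along the stand's y); starts 0 to 0.45. Stiff pivot: about 0.18 N m of friction, stays where left; the screw turns along with the bar.
- bar_end_a (a point): Steel locking bar, 128 x 24 x 10 mm, over the lid with the screw through its middle (boss 34 mm in diameter, 10 mm high). Point: middle of the top face, 60 mm from the screw axis, at the end that starts turned to the robot and belongs in the +y ear. The point's z is the screw axis. Gap from bar to lid 12 to 14 mm at the start; the bar rises 4 mm per screw turn, up to the hooks.
- bar_end_b (a point): The same point at the bar's other end, which starts turned to the back and belongs in the -y ear.
- screw (a joint): Angle of the clamping screw relative to the bar, rad: grows clockwise as seen looking down on the lid; 15.08 (2.4 turns above 0) = tight, a hard stop; starts 0 to 2.2. About 0.12 N m of friction, stays where left.
- screw_end (a point): Middle of the outer end of the steel clamping screw. z: screw axis, outward (30 degrees from vertical); x, y square to the flats. From this end down: cone 6 mm long (9 to 14 mm in diameter), square 14 x 14 mm 29 mm long, round collar 25 mm in diameter on which the crank seats (35 mm below the end). The screw does not move along its axis.
- crank: Loose steel crank, 0.33 kg. Hub: square block 28 x 28 mm, 54 mm high; square socket 16.3 x 16.3 mm, 36 mm deep in its underside. Origin: middle of the socket's mouth; z up through the hub, hub sides square to x and y. Flat arm 20 mm wide (z 28 to 38 mm) along +x to the knob at 70 mm. Starts standing in the rest; seated on the screw its origin is 35 mm below the screw's end.
- knob_mid (a point): Middle of the crank's upright round wooden knob: 24 mm in diameter, 40 mm high (crank z 40 to 80 mm), turns freely on its pin. This point is at crank x 70, z 60 mm and has the crank's axes.
- rest: Fixed wooden block 150 x 85 x 50 mm with a square hole for the crank's hub. Origin: centre of its underside; the crank's arm starts about along its +x, lying flat on the block's top.
- rest_hole (a point): Middle of the mouth of the rest's square hole, level with the block's top (rest x -35 mm): 42 x 42 mm, 28 mm deep, so the 28 mm hub stands loosely in it, sides along the rest's axes, z up. With the crank in the rest its origin is 28 mm below this point.
- mug: Bystander: white mug, 76 mm in diameter, 85 mm high, origin under its middle. Leave alone.
- bowl: Bystander: terracotta bowl, 120 mm in diameter, 50 mm high, origin under its middle. Leave alone.
- glaze_jar: Bystander: small clear glaze jar with a white cap, 68 mm in diameter, 85 mm high, origin under its middle. Leave alone.
Mind the look-alikes: they are no part of the job. Of the things shaped like the crank, the steel one is meant. Of the things shaped like the rest, the wooden one is meant.

How it is judged:
By the outcome, as a careful person would: the job done as asked, in the order asked, and still so for the second after the job is handed in, with the robot touching nothing.
It also fails if it takes over 72 s, if anything falls off the work surface, if the arm or the gripper's body presses on something with over 40 N, if the wrist force passes 120 N, or if a joint passes its speed limit or range.

## Working session

There is one attempt and no reset: what is moved stays moved. The work goes in short steps, each a Python script; the robot and the scene stay as the last script left them, time stands still between calls to the robot, and variables do not carry over. Pictures are saved under pics/ and viewed, at most 10 in all, crops included, and the job is handed in when it is done.

```bash
ls; mkdir -p pics; python3 - <<'E'
from bench import *
import cv2, numpy as np
for n in ("scene","top"):
    g=get_image(n); cv2.imwrite(f"pics/{n}0.png",g["frame"]); np.savez(f"{n}0.npz",**g)
    print(n,g["camera_matrix"].tolist(),np.round(g["view"],3).tolist(),(g["depth"]>0).mean())
s=state();print(s)
E
```

```text
pics
scene [[376.1671850206224, 0.0, 324.3884767126056], [0.0, 376.1671850206224, 201.26928484273594], [0.0, 0.0, 1.0]] [[0.411, 0.912, 0.019, -0.242], [-0.686, 0.295, 0.664, 0.259], [0.6, -0.286, 0.747, -1.388], [0.0, 0.0, 0.0, 1.0]] 0.9960546875
top [[466.73431868738277, 0.0, 324.92518428950757], [0.0, 466.73431868738277, 198.79980881431283], [0.0, 0.0, 1.0]] [[0.008, -1.0, -0.005, -0.006], [0.996, 0.008, 0.092, -0.598], [-0.092, -0.006, 0.996, -1.465], [0.0, 0.0, 0.0, 1.0]] 0.99616015625
{'time': 0.1, 'joint_pos': array([-1.17968910e+00,  9.17769427e-02,  1.23174417e+00, -2.89485536e-05,
        1.81982951e+00, -5.67040745e-02]), 'dq': array([-6.67787460e-04, -2.32222717e-03, -3.37901675e-03,  2.05704317e-05,
        4.84145830e-04, -1.03662854e-03]), 'joint_torque': array([ 3.53140713e-03, -4.47858202e+01, -4.07568669e+01,  7.01505644e-02,
        2.84043018e-02, -1.25420884e-04]), 'ee_pos': array([ 0.2596851 , -0.5406049 ,  0.22963595]), 'ee_rot': array([-8.64393681e-04,  9.75038093e-01,  2.22035910e-01, -1.60119373e-04]), 'ft_force': array([-0.5490675 , -0.15106183, -0.7631198 ]), 'moment': array([ 0.04427303, -0.0205477 , -0.02979936]), 'finger_force': 0.0, 'finger_gap': 0.08802666839087384}
```

View pics/scene0.png

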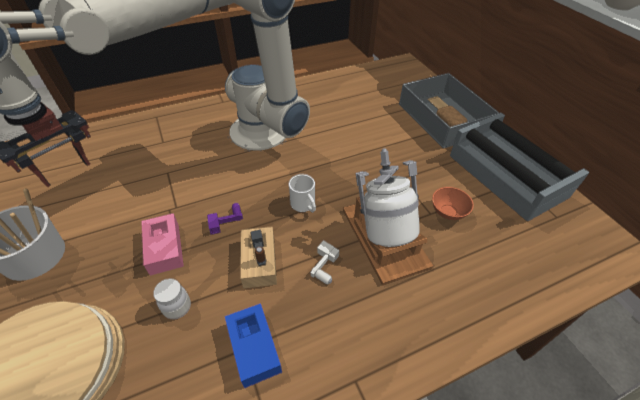

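View pics/top0.png

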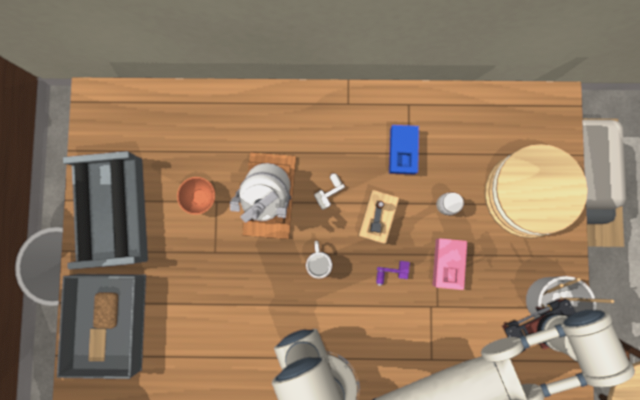

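The three crank shapes in the scene image are purple at (225,218), white lying at (324,263), and dark steel standing in the wooden block at (258,250). The three rest shapes are wood at (258,258), pink at (161,243) and blue at (252,345). The dark steel crank in the wooden block fits the description (steel, standing in the rest). I'll confirm it in one crop.

```bash
cat > h.py <<'E'
import numpy as np, cv2
def cloud(g):
    K,V=g["camera_matrix"],g["view"]; d=g["depth"]; v,u=np.mgrid[:400,:640]
    P=np.stack([(u-K[0,2])/K[0,0]*d,-(v-K[1,2])/K[1,1]*d,-d],-1)
    R=V[:3,:3]; return (P-V[:3,3])@R   # world
def proj(g,p):
    q=g["view"][:3,:3]@p+g["view"][:3,3]; K=g["camera_matrix"]
    return K[0,0]*q[0]/-q[2]+K[0,2], K[1,1]*-q[1]/-q[2]+K[1,2]
E
python3 - <<'E'
from h import *
s=np.load("scene0.npz");t=np.load("top0.npz")
c=lambda g,x,y,w,h:cv2.resize(g["frame"][y:y+h,x:x+w],(400,300),interpolation=cv2.INTER_CUBIC)
cv2.imwrite("pics/crop.png",np.vstack([np.hstack([c(s,220,215,80,60),c(t,345,185,80,60)]),np.hstack([c(s,330,140,120,90),c(t,220,155,80,60)])]))
for n,g in(("s",s),("t",t)):
    P=cloud(g)
    for uv in ([(258,270),(258,234),(300,180),(390,215)] if n=="s" else [(388,212),(377,225),(265,207),(380,237)]): print(n,uv,P[uv[1],uv[0]].round(3))
E
```

```text
s (258, 270) [ 0.596 -0.186  0.05 ]
s (258, 234) [ 0.508 -0.155  0.075]
s (300, 180) [0.358 0.023 0.065]
s (390, 215) [0.651 0.143 0.169]
t (388, 212) [ 0.556 -0.2    0.051]
t (377, 225) [ 0.514 -0.162  0.078]
t (265, 207) [0.559 0.169 0.185]
t (380, 237) [ 0.478 -0.175  0.047]
```

View pics/crop.png

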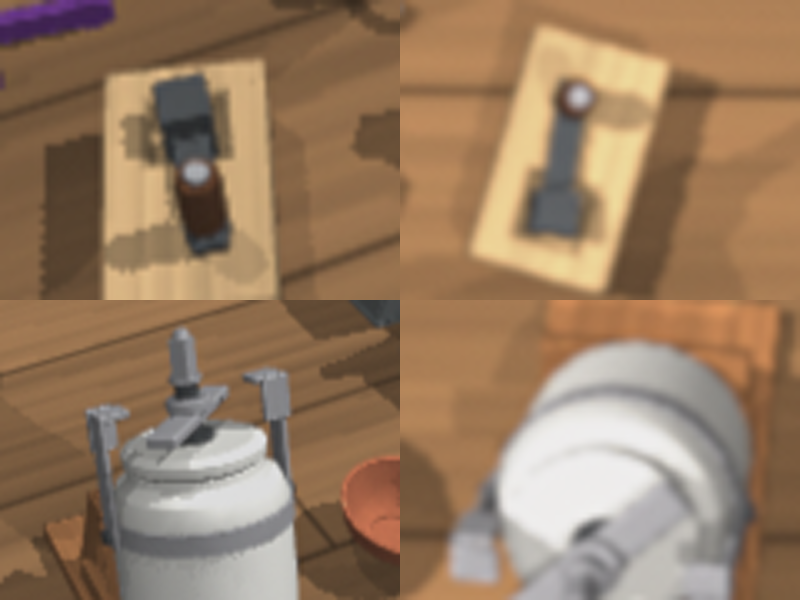

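The crop confirms it: a dark steel crank with a wood knob stands in the pale wooden rest, with the arm turned slightly from the rest's axis. In the scene image the screw tip is near (384,149) and the ears are near (362,174) and (410,163).

```bash
python3 - <<'E'
from h import *
s=np.load("scene0.npz");t=np.load("top0.npz")
for n,g,boxes in(("s",s,dict(rest=(235,222,45,70),stand=(340,140,100,60))),("t",t,dict(rest=(350,180,60,75),stand=(225,150,80,90)))):
    P=cloud(g); 
    x,y,w,h=boxes["rest"]; Q=P[y:y+h,x:x+w]; m=((abs(Q[...,2]-.05)<.006)).astype(np.uint8)
    r=cv2.minAreaRect((Q[m>0][:,:2]*1000).astype(np.float32)); print(n,"rest",r)
    k=(Q[...,2]>.057)
    pts=Q[k]; print(" crank pts",len(pts)); 
    for lo,hi in((.057,.068),(.070,.085),(.093,.11)):
        q=pts[(pts[:,2]>lo)&(pts[:,2]<hi)]; print("  z",lo,hi,len(q),q.mean(0).round(4) if len(q) else "", q[:,:2].min(0).round(3) if len(q) else "",q[:,:2].max(0).round(3) if len(q) else "")
    x,y,w,h=boxes["stand"]; Q=P[y:y+h,x:x+w].reshape(-1,3)
    i=np.argsort(-Q[:,2])[:12]; print(" stand top",Q[i].round(3).tolist())
P=cloud(s)
for v in range(146,166,3): print(v,[P[v,u].round(3).tolist() for u in (382,384,386)])
# base outline
P=cloud(t); Q=P[140:250,225:310].reshape(-1,3); F=t["frame"][140:250,225:310].reshape(-1,3)
m=(Q[:,2]>.008)&(Q[:,2]<.05); print("base",m.sum(),cv2.minAreaRect((Q[m][:,:2]*1000).astype(np.float32)))
E
```

```text
s rest ((540.8237915039062, -170.0598602294922), (84.12738800048828, 153.8258819580078), 73.998291015625)
 crank pts 345
  z 0.057 0.068 90 [ 0.5456 -0.1656  0.0615] [ 0.517 -0.182] [ 0.59  -0.149]
  z 0.07 0.085 137 [ 0.5264 -0.163   0.0759] [ 0.491 -0.182] [ 0.589 -0.146]
  z 0.093 0.11 76 [ 0.5798 -0.171   0.1021] [ 0.566 -0.182] [ 0.588 -0.159]
 stand top [[1.11, -0.252, 0.869], [1.11, -0.252, 0.869], [1.11, -0.252, 0.869], [1.11, -0.252, 0.869], [1.11, -0.252, 0.869], [1.11, -0.252, 0.869], [1.11, -0.252, 0.869], [1.11, -0.252, 0.869], [1.11, -0.252, 0.869], [1.11, -0.252, 0.869], [1.11, -0.252, 0.869], [1.11, -0.252, 0.869]]
t rest ((543.4622802734375, -168.828369140625), (85.1858901977539, 150.4869842529297), 73.44485473632812)
 crank pts 258
  z 0.057 0.068 101 [ 0.5435 -0.165   0.0611] [ 0.474 -0.214] [ 0.609 -0.121]
  z 0.07 0.085 88 [ 0.5125 -0.158   0.0769] [ 0.495 -0.172] [ 0.573 -0.144]
  z 0.093 0.11 44 [ 0.5775 -0.1677  0.1028] [ 0.568 -0.178] [ 0.589 -0.157]
 stand top [[0.462, -0.01, 1.513], [0.462, -0.01, 1.513], [0.462, -0.01, 1.513], [0.462, -0.01, 1.513], [0.462, -0.01, 1.513], [0.462, -0.01, 1.513], [0.462, -0.01, 1.513], [0.462, -0.01, 1.513], [0.462, -0.01, 1.513], [0.462, -0.01, 1.513], [0.462, -0.01, 1.513], [0.462, -0.01, 1.513]]
146 [[0.255, 0.376, 0.002], [0.255, 0.385, -0.0], [0.261, 0.389, 0.003]]
149 [[0.521, 0.183, 0.262], [0.527, 0.184, 0.266], [0.271, 0.384, -0.001]]
152 [[0.529, 0.178, 0.26], [0.533, 0.181, 0.262], [0.533, 0.187, 0.261]]
155 [[0.532, 0.177, 0.253], [0.535, 0.181, 0.254], [0.537, 0.186, 0.254]]
158 [[0.534, 0.177, 0.245], [0.539, 0.18, 0.248], [0.542, 0.184, 0.249]]
161 [[0.537, 0.177, 0.238], [0.542, 0.179, 0.241], [0.546, 0.182, 0.243]]
164 [[0.545, 0.172, 0.236], [0.55, 0.175, 0.239], [0.549, 0.181, 0.236]]
base 1527 ((616.3756103515625, 186.1739501953125), (351.97686767578125, 271.82794189453125), 2.520418167114258)
```

```bash
cat >> h.py <<'E'
from scipy.spatial.transform import Rotation as Rot
def quat(z,y):
    z=z/np.linalg.norm(z); y=y-z*(y@z); y=y/np.linalg.norm(y)
    q=Rot.from_matrix(np.stack([np.cross(y,z),y,z],1)).as_quat(); return np.r_[q[3],q[:3]]
def wcloud(g):   # fisheye, depth along optical axis
    K,V=g["camera_matrix"],g["view"]; d=g["depth"]; v,u=np.mgrid[:400,:640]
    a=(u-K[0,2])/K[0,0]; b=(v-K[1,2])/K[1,1]; r=np.hypot(a,b)+1e-9; k=np.tan(np.minimum(r,1.5))/r
    P=np.stack([a*k*d,-b*k*d,-d],-1); return (P-V[:3,3])@V[:3,:3]
def wray(g,u,v):
    K,V=g["camera_matrix"],g["view"]; a=(u-K[0,2])/K[0,0]; b=(v-K[1,2])/K[1,1]; r=np.hypot(a,b)+1e-9
    d=np.array([np.sin(r)*a/r,-np.sin(r)*b/r,-np.cos(r)])@V[:3,:3]; return -V[:3,3]@V[:3,:3], d
def wproj(g,p):
    q=g["view"][:3,:3]@p+g["view"][:3,3]; K=g["camera_matrix"]; x,y,z=q[0],-q[1],-q[2]
    th=np.arctan2(np.hypot(x,y),z); r=np.hypot(x,y)+1e-9
    return K[0,0]*th*x/r+K[0,2], K[1,1]*th*y/r+K[1,2]
E
python3 - <<'E'
from bench import *
from h import *
E0=np.array([.525,.182,.268]); ax=np.array([-.5,0,.866])
rest=np.array([.51,-.16,.2])
for a in range(0,360,45):
    y=np.array([np.cos(np.radians(a)),np.sin(np.radians(a)),0])
    q1=inverse_kinematics(rest,quat(np.array([0,0,-1.]),y)); q2=inverse_kinematics(E0+.12*ax,quat(-ax,y)) if abs(np.sin(np.radians(a)))>.1 else None
    print(a,None if q1 is None else np.round(q1,2),None if q2 is None else np.round(q2,2))
# rest look: crank y direction is 81 deg or -99
d=np.radians(-99); y=np.array([np.cos(d),np.sin(d),0])
c=[quat(np.array([0,0,-1.]),s*y) for s in(1,-1)]
qs=[inverse_kinematics(rest,k) for k in c]; b=min(qs,key=lambda q:9 if q is None else abs(q[5]))
print("pick",b); movej(b); g=get_image("wrist"); np.savez("w_rest.npz",**g); cv2.imwrite("pics/w_rest.png",g["frame"])
s=state(); print(s["time"],s["ee_pos"],s["ee_rot"],g["camera_matrix"],g["view"])
E
```

```text
0 [-0.37 -0.09  1.47 -0.    1.77 -0.37] None
45 [-0.37 -0.09  1.47 -0.    1.77 -1.15] [ 0.46 -0.53  1.59 -0.22  1.6  -0.46]
90 [-0.37 -0.09  1.47 -0.    1.77 -1.94] [ 0.46 -0.53  1.59 -0.22  1.6  -1.18]
135 None [ 0.46 -0.53  1.59 -0.22  1.6  -1.89]
180 None None
225 [-0.37 -0.09  1.47 -0.    1.77  1.99] None
270 [-0.37 -0.09  1.47 -0.    1.77  1.2 ] [ 0.46 -0.53  1.59 -0.22  1.6   1.96]
315 [-0.37 -0.09  1.47 -0.    1.77  0.42] [ 0.46 -0.53  1.59 -0.22  1.6   1.25]
pick [-3.67653680e-01 -8.94032278e-02  1.46541660e+00 -4.44089210e-16
  1.76557928e+00  1.36022228e+00]
1.825 [ 0.50986779 -0.1608274   0.20006518] [ 1.34565912e-04  9.96879684e-01 -7.89359057e-02  3.12051840e-05] [[309.70691629   0.         317.33461476]
 [  0.         309.70691629 196.4015159 ]
 [  0.           0.           1.        ]] [[-1.56873704e-01 -9.87618474e-01 -6.25019239e-04 -7.79829647e-02]
 [ 9.49565230e-01 -1.50655272e-01 -2.75007022e-01 -4.81613272e-01]
 [ 2.71507853e-01 -4.37348667e-02  9.61442014e-01 -5.06462330e-01]
 [ 0.00000000e+00  0.00000000e+00  0.00000000e+00  1.00000000e+00]]
```

```bash
python3 - <<'E'
from bench import *
from h import *
g=np.load("w_rest.npz"); P=wcloud(g); F=g["frame"].astype(int)
print("restpx",wproj(g,np.array([.51,-.16,.076])))
near=np.hypot(P[...,0]-.54,P[...,1]+.165)<.12
for n,lo,hi in(("hubtop",.073,.079),("arm",.058,.063),("knob",.099,.106),("resttop",.046,.053)):
    m=near&(P[...,2]>lo)&(P[...,2]<hi); q=P[m]; r=cv2.minAreaRect((q[:,:2]*1000).astype(np.float32)) if len(q) else None
    print(n,len(q),q.mean(0).round(4) if len(q) else "",r)
# stand look
E0=np.array([.525,.182,.268]); ax=np.array([-.5,0,.866])
p=E0+.12*ax; q=quat(-ax,np.array([0,-1.,0])); 
d=np.radians(-45); q=quat(-ax,np.array([np.cos(d),np.sin(d),0]))
move_to(p,q); h=get_image("wrist"); np.savez("w_st.npz",**h)
im=np.hstack([cv2.resize(x["frame"][60:340,160:480],(400,350)) for x in (g,h)]); cv2.imwrite("pics/w2.png",im); print(state()["time"],wproj(h,E0))
E
```

```text
restpx (np.float64(317.31622457933935), np.float64(190.08908982945863))
hubtop 856 [ 0.5055 -0.1602  0.0762] ((504.6654968261719, -159.87046813964844), (28.151626586914062, 28.15242576599121), 81.6053466796875)
arm 1007 [ 0.5419 -0.1657  0.0602] ((552.4373168945312, -166.60031127929688), (26.363996505737305, 70.9853286743164), 81.52432250976562)
knob 442 [ 0.5738 -0.1707  0.1025] ((573.691650390625, -170.68551635742188), (21.202407836914062, 21.425268173217773), 82.67683410644531)
resttop 9365 [ 0.5449 -0.1734  0.0503] ((538.2210083007812, -170.59347534179688), (85.89509582519531, 151.3860321044922), 73.58313751220703)
3.3083 (np.float64(318.6050972699724), np.float64(192.03671540042322))
```

View pics/w2.png

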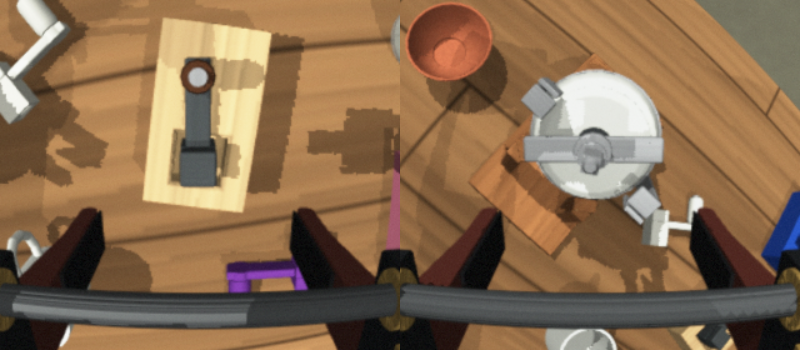

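The left half shows the crank hub at (198,162) and knob at (198,77) in the wooden rest. The right half shows the bar across the lid through (594,149), the screw at (594,155), and the ears at (541,98) and (642,205).

```bash
cat > meas.py <<'E'
from h import *
from scipy.optimize import least_squares
def frame(yaw):
    c,s=np.cos(yaw),np.sin(yaw); y=np.array([-s,c,0]); z=np.array([-.5*c,-.5*s,.75**.5]); return np.stack([np.cross(y,z),y,z],1)
def local(g,E,yaw): return (wcloud(g)-E)@frame(yaw)
def band(L,lo,hi,rad,r0=0):
    rr=np.hypot(L[...,0],L[...,1]); return L[(L[...,2]>lo)&(L[...,2]<hi)&(rr<rad)&(rr>=r0)]
E
python3 - <<'E'
from meas import *
g=np.load("w_st.npz"); E0=np.array([.525,.182,.268])
L=local(g,E0,0); h,e=np.histogram(band(L,-.11,.02,.1)[:,2],bins=np.arange(-.11,.02,.002)); print([(round(a,3),int(b)) for a,b in zip(e,h) if b>20])
# lid plane normal
q=wcloud(g)[(np.hypot(L[...,0],L[...,1])<.052)&(abs(L[...,2]+.086)<.012)]
# robust plane
c=np.median(q,0)
for _ in range(5):
    u,s,vt=np.linalg.svd(q-q.mean(0)); n=vt[2]*np.sign(vt[2][2]); d=(q-q.mean(0))@n; q=q[abs(d)<.002+0*d] if len(q)>300 else q
print("n",n,len(q),"tilt",np.degrees(np.arccos(n[2])),"yaw",np.degrees(np.arctan2(-n[1],-n[0])))
for nm,lo,hi,rad,r0 in(("tip",-.004,.004,.012,0),("sq",-.03,-.01,.014,0),("ears",-.053,-.042,.1,.045),("bar",-.067,-.058,.07,.02)):
    b=band(L,lo,hi,rad,r0); print(nm,len(b),b.mean(0).round(4) if len(b) else"")
    if nm in("ears",):
        for sg in(1,-1):
            bb=b[b[:,1]*sg>0]; print(len(bb),bb.mean(0).round(4),cv2.minAreaRect((bb[:,:2]*1000).astype(np.float32)))
    if nm=="bar": print(cv2.minAreaRect((b[:,:2]*1000).astype(np.float32)))
E
```

```text
[(np.float64(-0.096), 49), (np.float64(-0.094), 243), (np.float64(-0.092), 715), (np.float64(-0.09), 2037), (np.float64(-0.088), 1096), (np.float64(-0.086), 60), (np.float64(-0.084), 58), (np.float64(-0.082), 26), (np.float64(-0.07), 68), (np.float64(-0.068), 346), (np.float64(-0.066), 896), (np.float64(-0.064), 519), (np.float64(-0.062), 27), (np.float64(-0.058), 53), (np.float64(-0.056), 259), (np.float64(-0.054), 418), (np.float64(-0.052), 146), (np.float64(-0.05), 294), (np.float64(-0.048), 152), (np.float64(-0.04), 48), (np.float64(-0.038), 136), (np.float64(-0.01), 48), (np.float64(-0.008), 41), (np.float64(-0.006), 29), (np.float64(-0.004), 68), (np.float64(-0.002), 23)]
n [-0.49269226  0.03346207  0.86956002] 3284 tilt 29.592448823430807 yaw -3.885377826627114
tip 91 [-0.0054  0.0037 -0.0026]
sq 66 [ 0.0006  0.0062 -0.0184]
ears 848 [-0.0065 -0.0069 -0.0501]
366 [ 0.0007  0.0652 -0.0522] ((2.2568740844726562, 66.02420043945312), (24.297895431518555, 26.58083152770996), 84.72346496582031)
482 [-0.012  -0.0616 -0.0485] ((-12.972203254699707, -62.094970703125), (25.165861129760742, 27.967079162597656), 86.40911865234375)
bar 1523 [-0.0045  0.0001 -0.0647]
((-5.168914794921875, 1.36041259765625), (74.27812194824219, 120.81716918945312), 14.882125854492188)
```

```bash
python3 - <<'E'
from meas import *
g=np.load("w_st.npz"); E=np.array([.525,.182,.268])+frame(0)@np.array([-.0054,.0025,-.003]); yaw=np.radians(-5)
fit=lambda b:cv2.minAreaRect((b[:,:2]*1000).astype(np.float32))
L=local(g,E,yaw); W=wcloud(g)
m=(np.hypot(L[...,0],L[...,1])<.05)&(abs(L[...,2]+.086)<.006)&(np.hypot(L[...,0],L[...,1])>.02)
q=L[m]; A=np.c_[q[:,:2],np.ones(len(q))]; co=np.linalg.lstsq(A,q[:,2],rcond=None)[0]; print("lid slope",co, "z med",np.median(q[:,2]))
# lid circle edge
for nm,lo,hi,rad,r0 in(("tip",-.0015,.006,.012,0),("cone",-.008,.006,.012,0),("collar",-.038,-.032,.016,0),("boss",-.056,-.048,.02,0)):
    b=band(L,lo,hi,rad,r0); print(nm,len(b),b.mean(0).round(4) if len(b) else"",fit(b) if len(b)>5 else"",np.median(b[:,2]))
b=band(L,-.053,-.042,.09,.045)
for sg in(1,-1):
    bb=b[(b[:,1]*sg>0)]; print("ear",sg,len(bb),np.percentile(bb,[3,50,97],axis=0).round(4).tolist(),fit(bb))
b=band(L,-.068,-.056,.08,.02); b=b[abs(b[:,2]-np.median(b[:,2]))<.004]
print("bar z",np.median(b[:,2])); c=b[:,:2].mean(0); u,s,vt=np.linalg.svd(b[:,:2]-c); d=vt[0]*-np.sign(vt[0][0]); print("bar dir (end a)",d,"angle from -x",np.degrees(np.arctan2(d[1],-d[0])),c)
n=np.array([-d[1],d[0]]); t=b[:,:2]@d; w=b[:,:2]@n
for T in (-.05,-.035,.035,.05):
    k=abs(t-T)<.006; print(T,np.percentile(w[k],[2,98]).round(4))
print("t ext",np.percentile(t,[.5,99.5]))
print("E",E)
E
```

```text
lid slope [-0.00218298  0.01302215 -0.08544564] z med -0.08539966800779204
tip 101 [0.0002 0.0013 0.0003] ((0.1078195869922638, 1.104837417602539), (10.463504791259766, 9.28801155090332), 45.219120025634766) 0.0003444357458207125
cone 216 [ 0.0006  0.0017 -0.0023] ((-0.2794790267944336, 1.2386236190795898), (14.904661178588867, 14.252878189086914), 30.354604721069336) -0.002156797242305293
collar 195 [ 0.0023  0.0039 -0.0344] ((0.937859058380127, 2.2148141860961914), (21.447715759277344, 23.876726150512695), 30.913921356201172) -0.0343287169714172
boss 286 [ 0.0055  0.0051 -0.0519] ((1.5953688621520996, 2.5751075744628906), (29.557891845703125, 32.426143646240234), 28.840356826782227) -0.05173524018384829
ear 1 545 [[-0.01, 0.0546, -0.05], [0.0018, 0.0662, -0.0468], [0.0154, 0.0777, -0.0454]] ((2.464204788208008, 66.07757568359375), (27.729637145996094, 26.149017333984375), 1.886771321296692)
ear -1 482 [[-0.0154, -0.0742, -0.0507], [-0.0015, -0.0622, -0.0482], [0.0102, -0.0508, -0.0467]] ((-2.78348445892334, -62.9033317565918), (27.956947326660156, 25.262832641601562), 0.9629138708114624)
bar z -0.06180929829314803
bar dir (end a) [-0.68627389  0.72734321] angle from -x 46.66412627346506 [0.00041849 0.00206846]
-0.05 [-0.0139  0.0091]
-0.035 [-0.0136  0.0454]
0.035 [-0.0573  0.011 ]
0.05 [-0.0114  0.0115]
t ext [-0.06144222  0.06447633]
E [0.52182346 0.1845     0.26270192]
```

Measured: bar at about 46.7° (swing ≈0.44), screw end ≈(0.5218,0.1859,0.2630), stand yaw ≈-4.5°. Next I'll swing the bar with the closed fingers.

```bash
cat >> meas.py <<'E'
YAW=np.radians(-4.5)
EE=np.array([.52182346,.1845,.26270192])+frame(YAW)@np.array([.0002,.0013,.0004]); FR=frame(YAW); AX=FR[:,2]
def wl(p): return EE+FR@np.asarray(p,float)
def ql(a): # tool down the axis, tool y at local angle a (rad) 
    return quat(-AX,FR@np.array([np.cos(a),np.sin(a),0]))
E
python3 - <<'E'
from bench import *
from meas import *
def pose(phi,back,z,r=.035):
    p=np.radians(phi); d=np.array([-np.cos(p),np.sin(p)]); m=np.array([np.sin(p),np.cos(p)])
    return wl(np.r_[r*d-(.012+.0135+back)*m,z]), ql(np.arctan2(m[1],m[0]))
print(state()["time"]); close()
p,q=pose(46.7,.010,.03); print(inverse_kinematics(p,q)); move_to(p,q)
p,q=pose(46.7,.010,-.063); move_l(p,.15,q)
f0=state()["ft_force"]; print(f0,state()["time"])
phi=48
while phi<97:
    p,q=pose(phi,0,-.063); move_l(p,.06,q); s=state(); f=s["ft_force"]-f0; 
    if phi<60 or phi>80: print(round(phi,1),f.round(1),round(s["time"],2), s["moment"].round(2))
    if np.linalg.norm(f)>28: break
    phi+=6 if phi<78 else 1.5
E
```

```text
3.3083
[ 0.51378082 -0.5762202   1.81544462 -0.28468796  1.4602594  -0.19580531]
[-0.01677804  0.67989256  0.30436496] 6.7167
48 [ 0.2 -0.6 -0.3] 7.05 [-0.03  0.09 -0.04]
54 [ 0.2 -1.4  0. ] 7.31 [-0.07  0.22 -0.07]
81.0 [-2.9 -2.4 -1.4] 8.84 [-0.26  0.71 -0.15]
82.5 [-3.1 -1.2 -2.9] 9.09 [-0.18  0.66 -0.11]
84.0 [-2.4 -1.  -1.2] 9.34 [-0.12  0.73 -0.08]
85.5 [-1.7 -1.6 -2.2] 9.59 [-0.11  0.71 -0.1 ]
87.0 [-2.4 -1.  -2.6] 9.84 [-0.06  0.71 -0.05]
88.5 [-2.3 -1.9 -2.9] 10.09 [-0.15  0.71 -0.01]
90.0 [-3.1 -0.2 -1.5] 10.34 [-0.03  0.7   0.03]
91.5 [-2.1 -0.8 -2.7] 10.59 [0.01 0.78 0.05]
93.0 [-1.7 -0.2 -2.7] 10.84 [0.   0.75 0.01]
94.5 [-3.2 -0.3 -2.9] 11.09 [0.04 0.8  0.07]
96.0 [-2.4  0.2 -3.5] 11.34 [0.09 0.75 0.08]
```

```bash
python3 - <<'E'
from bench import *
from meas import *
def pose(phi,back,z,r=.035):
    p=np.radians(min(phi,93)); d=np.array([-np.cos(p),np.sin(p)]); m=np.array([np.sin(p),np.cos(p)])
    return wl(np.r_[r*d-(.012+.0135-r*np.radians(phi-min(phi,93))+back)*m,z]), ql(np.arctan2(m[1],m[0]))
f0=np.array([0,.7,.3])
phi=98
while phi<116:
    p,q=pose(phi,0,-.063); move_l(p,.06,q); s=state(); f=s["ft_force"]-f0; print(phi,f.round(1),round(s["time"],2))
    if np.linalg.norm(f)>25: break
    phi+=1.5
p,q=pose(min(phi,93),.012,-.063); move_l(p,.15,q); move_l(wl([-.06,.03,.06]),.3,ql(-.5)); gripper_open()
move_l(wl([0,0,.12]),.4,ql(np.radians(-45)))
g=get_image("wrist"); np.savez("w_st2.npz",**g); cv2.imwrite("pics/st2.png",cv2.resize(g["frame"][90:290,220:420],(600,600),interpolation=cv2.INTER_CUBIC)); print(state()["time"])
fit=lambda b:cv2.minAreaRect((b[:,:2]*1000).astype(np.float32))
L=local(g,EE,YAW)
for nm,lo,hi,rad,r0 in(("tip",-.0015,.006,.012,0),("sq",-.033,.006,.013,0),("boss",-.056,-.048,.02,0)):
    b=band(L,lo,hi,rad,r0); print(nm,len(b),b.mean(0).round(4),fit(b))
b=band(L,-.068,-.056,.05,.02); b=b[abs(b[:,2]-np.median(b[:,2]))<.004]
for s in(-1,1):
    for T in(.025,.035,.045):
        k=abs(b[:,1]*s-T)<.005; print(s*T,np.percentile(b[k,0],[2,98]).round(4))
E
```

```text
98 [-3.6  2.4 -3.1] 11.59
99.5 [-7.8  3.6 -2.4] 11.84
101.0 [-11.1   3.1  -2.4] 12.09
102.5 [-14.8   1.7  -2.2] 12.34
104.0 [-18.7   2.3  -2.1] 12.59
105.5 [-22.2   3.8  -0.5] 12.84
107.0 [-25.7   3.4  -0.4] 13.09
15.8333
tip 93 [-0.0002  0.0003  0.0001] ((-0.2682063579559326, 0.34578800201416016), (9.63588809967041, 9.770849227905273), 64.36669158935547)
sq 342 [ 0.001   0.0015 -0.0086] ((-0.21968841552734375, 1.377664566040039), (18.038562774658203, 15.062313079833984), 78.98371124267578)
boss 284 [ 0.0039  0.0052 -0.0523] ((1.5251455307006836, 1.8452835083007812), (29.000892639160156, 34.06898498535156), 43.63489532470703)
-0.025 [-0.0113  0.0112]
-0.035 [-0.0116  0.0112]
-0.045 [-0.012   0.0106]
0.025 [-0.0118  0.0105]
0.035 [-0.0122  0.0105]
0.045 [-0.0116  0.0105]
```

View pics/st2.png

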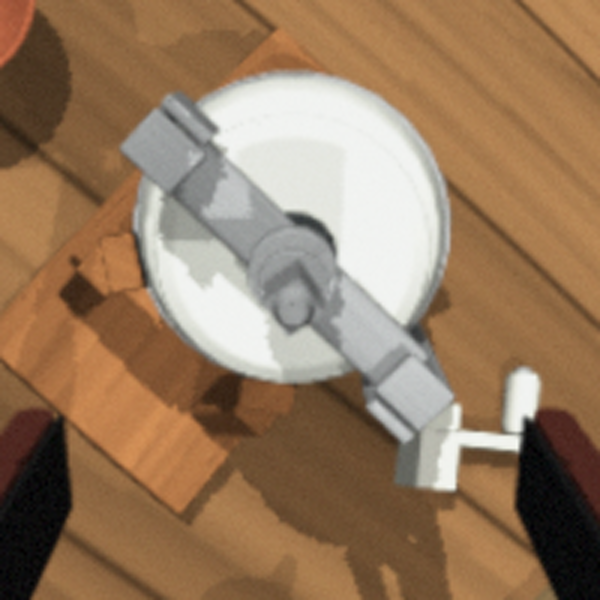

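```bash
python3 - <<'E'
from meas import *
g=np.load("w_st2.npz"); L=local(g,EE,YAW)
print("cam local",((-g["view"][:3,3]@g["view"][:3,:3])-EE)@FR, [wproj(g,wl([0,0,z])) for z in(0,-.006,-.035)])
b=band(L,-.031,-.008,.0125); print(len(b))
res=[]
for a in range(0,90,2):
    c,s=np.cos(np.radians(a)),np.sin(np.radians(a)); 
    best=min((np.mean(np.clip(abs(np.maximum(abs(c*(b[:,0]-x)+s*(b[:,1]-y)),abs(-s*(b[:,0]-x)+c*(b[:,1]-y)))-.007),0,.003)),x,y) for x in np.arange(-.001,.0011,.0005) for y in np.arange(-.001,.0011,.0005)); res.append((round(best[0]*1e3,3),a,best[1],best[2]))
res.sort(); print(res[:8],res[-1])
print((b[::max(1,len(b)//40)]*1000).round(1).tolist())
E
```

```text
cam local [0.05287223 0.05316756 0.2763455 ] [(np.float64(317.83480005108345), np.float64(192.99353281307714)), (np.float64(317.82764751944836), np.float64(191.32782645093408)), (np.float64(317.7966205068166), np.float64(184.12878184535768))]
103
[(np.float64(0.299), 78, np.float64(-0.0005), np.float64(0.0)), (np.float64(0.303), 76, np.float64(-0.0005), np.float64(0.0)), (np.float64(0.325), 80, np.float64(-0.0005), np.float64(0.0)), (np.float64(0.335), 74, np.float64(-0.0005), np.float64(0.0)), (np.float64(0.365), 82, np.float64(-0.0005), np.float64(0.0)), (np.float64(0.392), 72, np.float64(-0.0005), np.float64(0.0)), (np.float64(0.423), 84, np.float64(-0.0005), np.float64(0.0)), (np.float64(0.461), 70, np.float64(-0.0005), np.float64(0.0))] (np.float64(1.251), 30, np.float64(0.0), np.float64(0.0005))
[[6.5, 6.2, -28.4], [5.7, 5.4, -28.7], [3.3, 5.9, -30.0], [5.7, 5.4, -24.2], [6.8, 3.7, -26.1], [1.4, 6.8, -28.9], [3.2, 5.7, -26.5], [5.8, 5.5, -18.8], [7.0, 4.0, -20.1], [7.1, 1.1, -28.6], [0.2, 7.0, -27.5], [2.7, 6.6, -21.2], [4.8, 6.0, -16.3], [7.2, 5.6, -9.9], [7.8, 3.4, -14.9], [-3.1, 8.1, -29.5], [-0.9, 7.3, -25.3], [1.5, 6.7, -19.9], [3.8, 6.2, -14.4], [6.1, 5.8, -8.6], [7.9, 3.6, -9.9], [6.7, -0.6, -26.2], [-4.2, 8.4, -27.5], [-2.2, 7.4, -24.7], [0.6, 7.2, -16.9], [3.0, 6.8, -10.8], [7.4, 1.7, -12.7], [6.4, -2.5, -28.6], [-3.3, 7.7, -22.6], [-1.6, 6.5, -21.0], [1.1, 6.3, -13.8], [3.3, 5.7, -9.0], [6.3, -1.0, -19.9], [-5.9, 8.0, -25.3], [-3.1, 7.7, -18.0], [-1.1, 6.9, -14.3], [6.4, -0.7, -14.5], [-5.6, 8.1, -19.9], [-3.1, 7.6, -14.0], [-1.3, 6.6, -11.7], [6.0, -2.5, -16.9], [-5.5, 8.0, -16.0], [-2.6, 7.9, -8.0], [5.4, -4.6, -20.4], [5.6, -7.7, -28.7], [5.9, -3.9, -13.1], [5.8, -7.1, -22.5], [-4.7, 7.1, -8.3], [4.6, -6.9, -21.2], [5.3, -4.3, -8.1], [5.5, -7.2, -15.6], [5.7, -6.7, -9.9]]
```

The picture shows the bar now lying under both hooks at (170,150) and (405,395), and a firm stop was felt. The screw's square stands with its flats at about -12.5° in the stand frame. Next I'll fetch the crank.

```bash
python3 - <<'E'
from bench import *
from meas import *
d=np.radians(-98.45); q=quat(np.array([0,0,-1.]),np.array([np.cos(d),np.sin(d),0]))
H=np.array([.5047,-.1599,.062])
move_to(H+[0,0,.10],q); move_l(H,.2)
close(); s=state(); print(s["time"],s["finger_gap"],s["finger_force"],s["ee_pos"])
move_l(H+[0,0,.18],.3); g=get_image("wrist"); s=state()
P=wcloud(g); R=Rot.from_quat(np.r_[s["ee_rot"][1:],s["ee_rot"][0]]).as_matrix(); T=(P-s["ee_pos"])@R
fit=lambda b:cv2.minAreaRect((b[:,:2]*1000).astype(np.float32))
# in tool frame: arm top expected z=+2mm, knob top z=-40mm at x=70
k=T[(T[...,2]<-.030)&(T[...,2]>-.055)&(abs(T[...,1])<.03)&(T[...,0]>.04)&(T[...,0]<.1)]; print("knob",len(k),k.mean(0) if len(k) else"")
a=T[(abs(T[...,2]-.002)<.012)&(abs(T[...,1])<.009)&(T[...,0]>.02)&(T[...,0]<.056)]; print("arm",len(a),np.polyfit(a[:,0],a[:,2],1) if len(a) else"")
print(s["time"],s["ft_force"],s["finger_gap"])
cv2.imwrite("pics/held.png",g["frame"])
E
```

```text
18.9417 0.028044298044663456 29.94539737002924 [ 0.50462733 -0.16002368  0.06195426]
knob 2874 [ 0.07055289 -0.00022943 -0.04219756]
arm 2257 [-0.00058376  0.00063389]
19.7417 [-0.35569795 -0.03334479 -5.23575117] 0.028089628603271657
```

```bash
python3 - <<'E'
from bench import *
from meas import *
q=ql(np.radians(-12.5)); c=[0,.0003]
f0=state()["ft_force"]
P=lambda z: wl([*c,z])
print(inverse_kinematics(P(.07),q).round(2))
move_to(P(.07),q); move_l(P(.042),.1); b=state()["ft_force"]; print(state()["time"],b.round(1))
z=.034
while z>.0005:
    move_l(P(z),.06); s=state(); f=FR.T@(s["ft_force"]-b); act=FR.T@(s["ee_pos"]-EE); print(round(z,4),f.round(1),(act*1000).round(1),s["moment"].round(2))
    if abs(f[2])>18 or np.hypot(*f[:2])>20: break
    z-=.008 if z>.012 else .0025
print(state()["time"],state()["finger_gap"])
g=get_image("wrist"); cv2.imwrite("pics/ins.png",g["frame"])
E
```

```text
[ 0.48 -0.49  1.65 -0.27  1.53  0.72]
21.525 [-0.1 -0.4 -3.3]
0.034 [-0.2 -1.6 -1.7] [-0.  -0.2 33.8] [-0.47  0.58 -0.22]
0.026 [ 0.3 -0.1 -0.5] [ 0.1  0.4 26. ] [-0.25  0.41 -0.08]
0.018 [ 2.8 -1.6 -1.9] [-0.   0.1 17.1] [-0.42  0.02 -0.2 ]
0.01 [ 3.5 -2.3 -3.2] [-0.1 -0.2  9.2] [-0.73 -0.01 -0.36]
0.0075 [ 1.4 -4.7 -0.5] [-0.1 -0.2  7.2] [-1.    0.29 -0.45]
0.005 [ 0.8 -5.9  0.2] [-0.1 -0.3  4.9] [-1.02  0.41 -0.5 ]
0.0025 [-1.8 -6.2  8. ] [ 0.2 -0.3  3.7] [-1.15  0.98 -0.58]
23.4083 0.028189404335708178
```

View pics/ins.png

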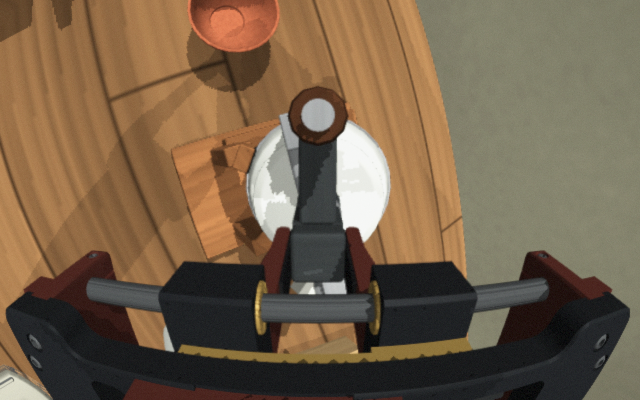

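The picture shows the crank seated on the screw with the knob at (318,115). Axial contact came at 3.7 mm as expected. Next I'll regrip on the knob and wind.

```bash
cat > wind.py <<'E'
from bench import *
from meas import *
q=ql(np.radians(-12.5)); C=np.array([0,-.0005])
K=lambda a,z=.030,r=.070: wl(np.r_[C+r*np.array([np.cos(np.radians(a)),np.sin(np.radians(a))]),z])
def ten(f,a): return -(FR.T@f)[:2]@np.array([np.sin(np.radians(a)),-np.cos(np.radians(a))])
E
python3 - <<'E'
from wind import *
gripper_open(); move_l(wl([*C,.030]),.15,q); 
for a in range(0,360,30): 
    s=inverse_kinematics(K(a),q); print(a,None if s is None else np.round(s,2).tolist())
move_l(K(77.5),.2); f0=state()["ft_force"]; close(); s=state(); print(s["time"],s["finger_gap"],f0)
log=[]; tot=0
while tot<870:
    st=18 if tot<702 else 6
    tot+=st; a=77.5-tot; move_l(K(a),.15 if st==18 else .06); s=state(); f=s["ft_force"]-f0; log.append((tot,round(ten(f,a),1),(FR.T@f).round(0).tolist()))
    if np.linalg.norm(f)>45 or (tot>702 and ten(f,a)>22): break
    if s["time"]>55: break
for l in log[::4]+log[-8:]: print(*l)
print(tot,state()["time"],state()["finger_gap"])
import json; json.dump(dict(tot=tot,f0=list(f0)),open("w.json","w"))
E
```

```text
0 [0.38, -0.31, 1.52, -0.22, 1.46, 0.65]
30 [0.46, -0.28, 1.51, -0.26, 1.46, 0.72]
60 [0.53, -0.3, 1.54, -0.29, 1.46, 0.79]
90 [0.59, -0.35, 1.61, -0.32, 1.46, 0.85]
120 [0.62, -0.43, 1.71, -0.33, 1.46, 0.88]
150 [0.6, -0.53, 1.8, -0.32, 1.46, 0.87]
180 [0.54, -0.62, 1.86, -0.3, 1.47, 0.8]
210 [0.44, -0.67, 1.88, -0.25, 1.47, 0.7]
240 [0.34, -0.64, 1.84, -0.2, 1.46, 0.61]
270 [0.28, -0.57, 1.77, -0.18, 1.45, 0.55]
300 [0.27, -0.47, 1.67, -0.17, 1.45, 0.55]
330 [0.31, -0.38, 1.58, -0.19, 1.45, 0.58]
26.3417 0.022914785595918908 [0.21596794 0.21343625 0.32697298]
18 0.6 [-1.0, -0.0, 0.0]
90 -0.4 [3.0, -1.0, 7.0]
162 -0.5 [1.0, -11.0, 10.0]
234 0.1 [-7.0, -3.0, 11.0]
306 0.5 [1.0, -2.0, 5.0]
378 0.3 [-1.0, -1.0, 3.0]
450 -0.6 [3.0, -1.0, 6.0]
522 -1.6 [-1.0, -10.0, 10.0]
594 -0.5 [-7.0, -3.0, 11.0]
666 -0.7 [3.0, -2.0, 5.0]
714 2.9 [-4.0, -6.0, 2.0]
738 1.6 [-4.0, -4.0, 0.0]
762 9.8 [-10.0, 5.0, 4.0]
786 0.5 [-4.0, -0.0, 3.0]
810 -1.5 [2.0, -2.0, 4.0]
834 1.1 [5.0, -2.0, 4.0]
858 15.5 [17.0, 1.0, 0.0]
828 0.6 [5.0, -2.0, 4.0]
834 1.1 [5.0, -2.0, 4.0]
840 1.3 [6.0, -4.0, 4.0]
846 2.2 [7.0, -5.0, 4.0]
852 9.1 [11.0, -0.0, 2.0]
858 15.5 [17.0, 1.0, 0.0]
864 18.4 [19.0, 2.0, 1.0]
870 20.2 [21.0, -0.0, 0.0]
870 45.7417 0.022877748582280675
```

```bash
python3 - <<'E'
from bench import *
from meas import *
g=get_image("wrist"); h=get_image("scene")
cv2.imwrite("pics/tight.png",np.hstack([cv2.resize(g["frame"][0:400,120:520],(450,450)),cv2.resize(h["frame"][100:220,340:430],(338,450),interpolation=cv2.INTER_CUBIC)]))
s=state(); print(((s["ee_pos"]-EE)@FR*1000).round(1),s["time"],s["finger_gap"])
E
```

```text
[ 28.6 -67.2  33.5] 45.8417 0.02304184161787851
```

View pics/tight.png

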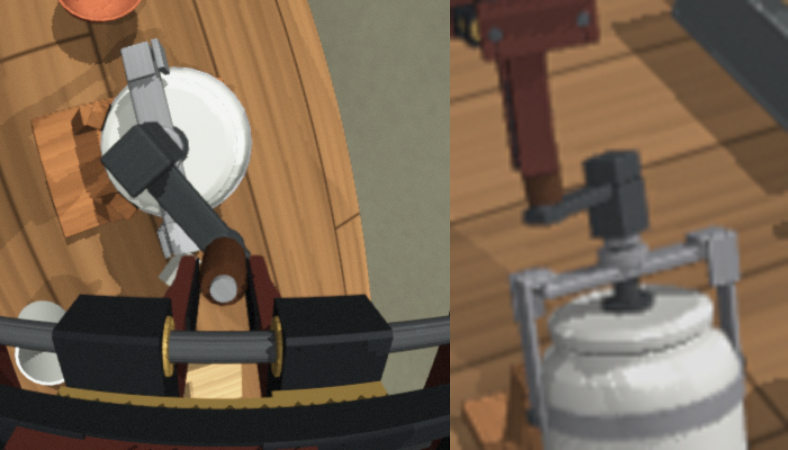

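```bash
python3 - <<'E'
from bench import *
from meas import *
from wind import ten
import json
f0=np.array(json.load(open("w.json"))["f0"])
g=get_image("wrist"); L=local(g,EE,YAW)
r=np.hypot(L[...,0],L[...,1]); ff=g["frame"].astype(int).max(2)
b=L[(abs(L[...,0])<.009)&(L[...,1]>.022)&(L[...,1]<.046)&(L[...,2]>-.08)&(L[...,2]<-.04)]
print("bar top",len(b),np.median(b[:,2]),np.percentile(b[:,2],[10,90]))
l=L[(L[...,0]>.02)&(r<.05)&(abs(L[...,2]+.086)<.006)]; print("lid",len(l),np.median(l[:,2]))
g2=np.load("w_st2.npz"); L2=local(g2,EE,YAW); r2=np.hypot(L2[...,0],L2[...,1])
b2=L2[(abs(L2[...,0])<.009)&(L2[...,1]>.022)&(L2[...,1]<.046)&(L2[...,2]>-.08)&(L2[...,2]<-.04)]; l2=L2[(L2[...,0]>.02)&(r2<.05)&(abs(L2[...,2]+.086)<.006)]
print("before: bar",np.median(b2[:,2]),"lid",np.median(l2[:,2]))
# hub top
h=L[(r<.03)&(L[...,2]>.005)&(L[...,2]<.04)]; print("hub pts",len(h))
A=np.c_[h[:,:2],np.ones(len(h))]
for _ in range(4):
    co=np.linalg.lstsq(A,h[:,2],rcond=None)[0]; e=abs(A@co-h[:,2]); k=e<max(.0015,np.percentile(e,80)); A,h=A[k],h[k]
print("hub top plane",co,len(h),cv2.minAreaRect((h[:,:2]*1000).astype(np.float32)))
s=state(); f=s["ft_force"]-f0; print((FR.T@f).round(1))
E
```

```text
bar top 673 -0.053577213031301585 [-0.0544628  -0.05271995]
lid 2482 -0.08587228085229442
before: bar -0.06178214136513725 lid -0.08589385350395325
hub pts 2482
hub top plane [0.00168067 0.00481963 0.01908956] 1900 ((-2.164327621459961, -0.5181808471679688), (28.12551498413086, 27.94898223876953), 27.243587493896484)
[21.2 -0.7  0.8]
```

Bar top sits at the hooks, having risen 8.2 mm, and the hub is fully seated (top at +19 mm). I'll give one more firm push to confirm the stop, then regrip the hub.

```bash
python3 - <<'E'
from wind import *
import json
f0=np.array(json.load(open("w.json"))["f0"])
loc=lambda: ((state()["ee_pos"]-EE)@FR*1000).round(1)
for t in (878,):
    move_l(K(77.5-t,.030,.072),.06); f=state()["ft_force"]-f0; print(t,loc(),ten(f,77.5-t).round(1),(FR.T@f).round(1))
move_l(K(-67,.032,.0725),.1); f=state()["ft_force"]-f0; print("unloaded",loc(),(FR.T@f).round(1))
gripper_open(); move_l(K(-67,.070,.0725),.2)
g=get_image("wrist"); L=local(g,EE,YAW); r=np.hypot(L[...,0],L[...,1])
h=L[(r<.028)&(abs(L[...,2]-.019)<.004)]; R1=cv2.minAreaRect((h[:,:2]*1000).astype(np.float32)); print("hub",len(h),R1)
k=L[(abs(L[...,2]-.045)<.005)&(r<.09)&(r>.05)]; print("knob",len(k),k.mean(0)*1000 if len(k) else "")
print(state()["time"])
E
```

```text
878 [ 14.3 -73.1  32.6] -2.3 [-0.9 -8.7 13.4]
unloaded [ 29.8 -67.9  33. ] [ 2.3 -5.2  7.1]
hub 1601 ((-1.0234341621398926, -0.6812667846679688), (28.327211380004883, 28.287174224853516), 26.006980895996094)
knob 937 [ 29.51114941 -61.7047855   45.79522394]
48.0167
```

The extra push moved further than it should have, so I'll check tightness by gripping the hub and twisting the last joint, which is coaxial with the screw.

```bash
python3 - <<'E'
from wind import *
loc=lambda: ((state()["ee_pos"]-EE)@FR*1000).round(1)
q=ql(np.radians(26)); c=[-.0006,-.0004]
move_l(wl([*c,.066]),.25,q); b=state(); move_l(wl([*c,.005]),.2); close(); s=state(); print(s["time"],s["finger_gap"],s["joint_pos"].round(2),loc())
m0=FR.T@s["moment"]; print(m0.round(2))
j=s["joint_pos"].copy(); 
for i in range(1,8):
    j[5]+=.12; movej(j); s=state(); m=FR.T@s["moment"]; print(i,m.round(2),(FR.T@s["ft_force"]).round(1),s["joint_pos"][5].round(3),j[5].round(3),round(s["time"],2),round(s["finger_gap"],4))
    if abs(m[2]-m0[2])>.9: break
E
```

```text
50.25 0.02754235564504815 [ 0.43 -0.45  1.73 -0.25  1.41  0.04] [-0.5 -0.3  5. ]
[ 0.19 -0.18 -0.01]
1 [ 0.12 -0.18 -0.12] [ 0.4  0.6 -1.2] 0.159 0.162 50.5 0.0276
2 [ 0.22 -0.36 -0.17] [ 2.7  1.4 -1.8] 0.277 0.282 50.75 0.0279
3 [ 0.1  -0.69 -0.14] [ 5.  -0.3 -2.9] 0.396 0.402 51.0 0.028
4 [ 0.21 -0.68 -0.06] [ 3.8  0.8 -2.8] 0.515 0.522 51.25 0.0276
5 [ 0.16 -0.37 -0.06] [ 3.8 -0.8 -1.6] 0.634 0.642 51.5 0.0277
6 [ 0.06 -0.45  0.01] [ 3.6 -0.5 -2. ] 0.754 0.762 51.75 0.0282
7 [ 0.11 -0.89 -0.  ] [ 5.4 -0.3 -2. ] 0.876 0.882 52.0 0.0279
```

```bash
python3 - <<'E'
from wind import *
s=state(); j=s["joint_pos"].copy(); j[5]=.882
for i in range(1,9):
    j[5]=min(j[5]+.22,2.6); movej(j); s=state(); m=FR.T@s["moment"]; print(i,m.round(2),(FR.T@s["ft_force"]).round(1),s["joint_pos"][5].round(3),j[5].round(3),round(s["time"],2),round(s["finger_gap"],4))
    if abs(m[2])>.7: break
g=get_image("scene"); cv2.imwrite("pics/chk.png",cv2.resize(g["frame"][110:220,330:440],(600,600),interpolation=cv2.INTER_CUBIC))
E
```

```text
1 [ 0.15 -0.64 -0.01] [ 4.2  0.5 -3.3] 1.096 1.102 52.33 0.0276
2 [ 0.26 -0.83  0.23] [ 6.2  0.9 -4.1] 1.316 1.322 52.65 0.028
3 [-0.55 -0.37  0.8 ] [ 3.7 -2.8  0.3] 1.534 1.542 52.98 0.0294
```

View pics/chk.png

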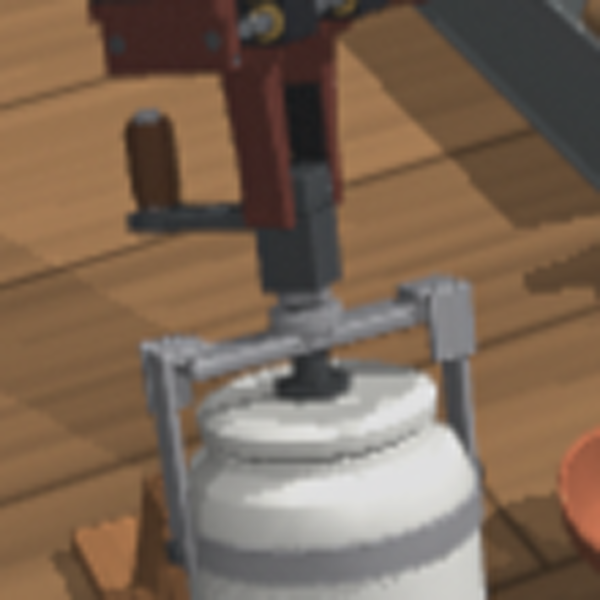

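The picture shows the hub low on the collar, the bar up against the hooks and the knob at (152,160). The twist met a stop, with moment +0.8 N m and the grip spreading. I'll compare the bar height with the earlier value to see whether the screw turned.

```bash
python3 - <<'E'
from wind import *
g=get_image("wrist"); L=local(g,EE,YAW); r=np.hypot(L[...,0],L[...,1])
for s in(1,-1):
    for y in(.025,.033,.041):
        b=L[(abs(L[...,0])<.009)&(abs(L[...,1]*s-y)<.004)&(L[...,2]>-.07)&(L[...,2]<-.045)]; print(s*y,len(b),np.median(b[:,2]) if len(b) else "")
for sg in (1,-1):
    e=L[(abs(L[...,0])<.009)&(abs(L[...,1]*sg-.066)<.009)&(L[...,2]>-.06)&(L[...,2]<-.035)]; print("ear top",sg,len(e),np.median(e[:,2]) if len(e) else"")
l=L[(L[...,0]>.02)&(r<.05)&(abs(L[...,2]+.086)<.006)]; print("lid",len(l),np.median(l[:,2]))
h=L[(r<.025)&(abs(L[...,2]-.019)<.008)]; print("hub",len(h),np.median(h[:,2]),cv2.minAreaRect((h[:,:2]*1000).astype(np.float32)))
s=state(); print(((s["ee_pos"]-EE)@FR*1000).round(1),(FR.T@s["moment"]).round(2),s["time"])
E
```

```text
0.025 264 -0.05353941619974723
0.033 265 -0.05360268449514121
0.041 264 -0.05351012280086791
-0.025 134 -0.0540109346376972
-0.033 46 -0.05395268340827013
-0.041 112 -0.0539612606687275
ear top 1 645 -0.04739935943662676
ear top -1 403 -0.048146489305590644
lid 2922 -0.08584242934058459
hub 3361 0.01917876519263767 ((0.49237632751464844, -1.3143062591552734), (28.5740966796875, 45.05297088623047), 37.82020568847656)
[ 0.4 -0.8  5.3] [-0.64 -0.34  0.88] 53.075
```

The bar hasn't risen over those 84° and sits at hook height (-53.5 mm), with the twist blocked clockwise, so the screw is tight and the crank was skipping on the square. I'll ease the torque and lift the crank off.

```bash
python3 - <<'E'
from wind import *
s=state(); j=s["joint_pos"].copy(); j[5]-=.09; movej(j)
s=state(); print((FR.T@s["moment"]).round(2),s["finger_gap"],s["joint_pos"][5])
p0=(s["ee_pos"]-EE)@FR
f0=state()["ft_force"]
for z in (.02,.05,.075):
    move_l(wl([0,0,z]),.2); s=state(); print(z,(FR.T@(s["ft_force"]-f0)).round(1),s["finger_gap"])
R=Rot.from_quat(np.r_[s["ee_rot"][1:],s["ee_rot"][0]]).as_matrix()
g=get_image("wrist"); T=(wcloud(g)-s["ee_pos"])@R
h=T[(abs(T[...,2]+.0155)<.006)&(abs(T[...,1])<.02)&(abs(T[...,0])<.025)]; print("hub",len(h),cv2.minAreaRect((h[:,:2]*1000).astype(np.float32)),np.median(h[:,2]))
k=T[(T[...,2]<-.030)&(T[...,2]>-.055)&(abs(T[...,1])<.04)&(T[...,0]<-.04)&(T[...,0]>-.1)]; print("knob",len(k),k.mean(0) if len(k) else"")
L=local(g,EE,YAW); b=L[(abs(L[...,0])<.009)&(abs(abs(L[...,1])-.033)<.012)&(L[...,2]>-.07)&(L[...,2]<-.045)]; print("bar",len(b),np.median(b[:,2]) if len(b) else"")
print(s["time"])
cv2.imwrite("pics/off.png",g["frame"])
E
```

```text
[-0.7  -0.06  0.58] 0.0293058073498003 1.4462719955405017
0.02 [  0.7  -8.3 -14.8] 0.02868016676575261
0.05 [-1.3  3.4 -1.7] 0.002076060096605256
0.075 [-2.3  3.5 -1.2] 0.0005169867768622502
hub 375 ((10.023506164550781, -1.4899358749389648), (3.4150211811065674, 19.179536819458008), 1.3242161273956299) -0.01566406645038564
knob 0 
bar 870 -0.05377899604701003
54.15
```

View pics/off.png

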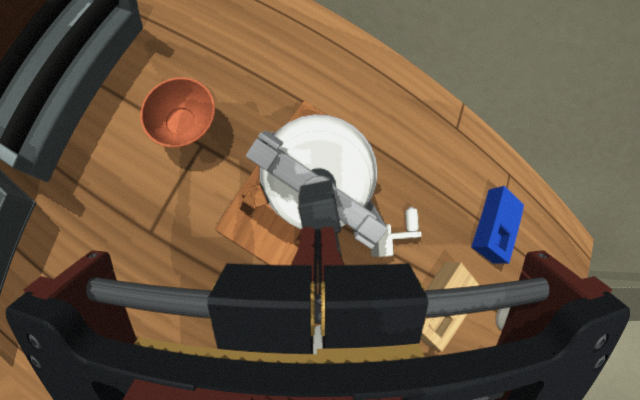

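The grip slipped off while pulling, with the hub still wedged; the crank is still on the screw at (318,205). I'll remeasure the hub angle and regrip squarely.

```bash
python3 - <<'E'
from wind import *
g=get_image("wrist"); L=local(g,EE,YAW); r=np.hypot(L[...,0],L[...,1]); np.savez("off.npz",**g)
h=L[(r<.03)&(L[...,2]>.008)&(L[...,2]<.034)]; print(len(h),np.percentile(h[:,2],[5,25,50,75,95]).round(4))
A=np.c_[h[:,:2],np.ones(len(h))]
for _ in range(5):
    co=np.linalg.lstsq(A,h[:,2],rcond=None)[0]; e=abs(A@co-h[:,2]); k=e<max(.0015,np.percentile(e,80)); A,h=A[k],h[k]
print(co,len(h),cv2.minAreaRect((h[:,:2]*1000).astype(np.float32)))
k=L[(abs(L[...,2]-.045)<.012)&(r<.1)&(r>.05)]; print("knob",len(k),k.mean(0)*1000 if len(k) else "")
dk=(g["frame"].max(2)<75); a=L[dk&(r<.06)&(r>.02)&(abs(L[...,2]-.003)<.008)]; print("arm",len(a),a.mean(0)*1000 if len(a) else "")
s=get_image("scene"); P=(cloud(s)-EE)@FR; rr=np.hypot(P[...,0],P[...,1])
k=P[(P[...,2]>.02)&(P[...,2]<.05)&(rr<.09)&(rr>.05)]; print("scene knob",len(k),k.mean(0)*1000 if len(k) else "")
print(state()["joint_pos"].round(2),state()["time"])
E
```

```text
1242 [0.0119 0.0185 0.0192 0.0198 0.0205]
[-0.01414356  0.00271242  0.01925549] 924 ((-0.9613218307495117, -0.3167095184326172), (27.033952713012695, 28.16133689880371), 45.7775993347168)
knob 0 
arm 65 [-16.14428746 -29.48174116   1.83065205]
scene knob 101 [-40.19847822 -55.71915221  33.21035307]
[ 0.48 -0.5   1.65 -0.27  1.53  1.46] 54.3
```

```bash
python3 - <<'E'
from wind import *
q=ql(np.radians(-44.2)); c=[-.0006,-.0003]
gripper_open(); move_l(wl([*c,.06]),.3,q); m0=FR.T@state()["moment"]; move_l(wl([*c,.004]),.2); close()
s=state(); m=FR.T@s["moment"]-m0; print(s["time"],s["finger_gap"],m.round(2),(FR.T@s["ft_force"]).round(1),s["joint_pos"][5].round(3))
j=s["joint_pos"].copy()
for i in range(3):
    if abs(m[2])<.15: break
    j[5]-=np.sign(m[2])*.05; movej(j); s=state(); m=FR.T@s["moment"]-m0; print(i,m.round(2),s["finger_gap"])
for z in (.009,.018):
    p=wl([0,0,z]); move_l(p,.08); s=state(); print(z,(FR.T@s["ft_force"]).round(1),s["finger_gap"],(FR.T@s["moment"]-m0).round(2),((s["ee_pos"]-EE)@FR*1000).round(1),s["time"])
    if s["finger_gap"]<.026: break
E
```

```text
57.3917 0.027946790002783155 [-0.67 -0.46  0.01] [ 3.  -3.7 -0.4] 1.267
0.009 [ 2.7 -3.1 -3.8] 0.028344585154733884 [-0.78 -0.56  0.01] [-0.1 -1.   8.1] 57.6417
0.018 [ 0.7 -4.6 -1.2] 0.02785381306100813 [-0.95 -0.36  0.03] [-0.2 -1.1 17.4] 57.9083
```

```bash
python3 - <<'E'
from wind import *
move_l(wl([0,0,.075]),.25); s=state(); print(s["finger_gap"],s["ft_force"].round(1),s["time"])
d=np.radians(73.6); q=quat(np.array([0,0,-1.]),np.array([np.cos(d),np.sin(d),0])); H=np.array([.5046,-.1602,0])
print(inverse_kinematics(H+[0,0,.16],q))
if s["finger_gap"]>.026:
    move_to(H+[0,0,.15],q); s=state(); print(s["finger_gap"],s["time"])
    g=get_image("scene"); P=cloud(g); m=(np.hypot(P[...,0]-.5046,P[...,1]+.1602)<.09)&(np.hypot(P[...,0]-.5046,P[...,1]+.1602)>.05)&(P[...,2]>.16)&(P[...,2]<.2)
    print("knob?",m.sum(),P[m].mean(0).round(3) if m.any() else ""); cv2.imwrite("pics/pre.png",g["frame"][180:300,180:340].repeat(4,0).repeat(4,1))
E
```

```text
0.028038858007545672 [ 0.7  0.5 -4.5] 58.2833
[-3.71680108e-01 -1.01883319e-01  1.54769859e+00 -4.44089210e-16
  1.69577739e+00 -1.65624244e+00]
0.027635444187449915 60.7667
knob? 120 [ 0.58  -0.18   0.179]
```

View pics/pre.png

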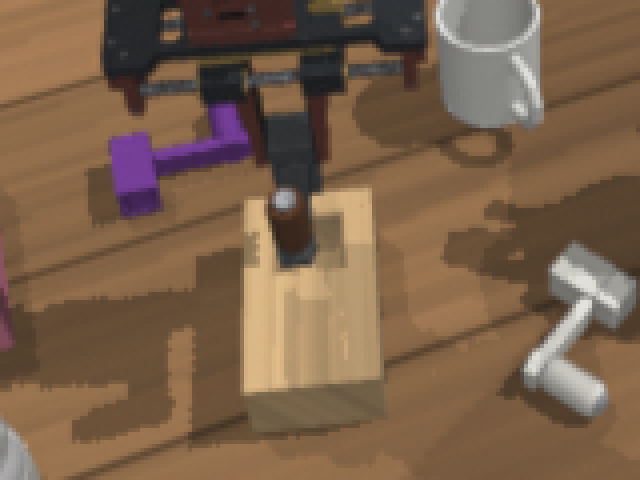

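The picture shows the crank held level over the rest's hole at about (295,230), arm along the rest. Lowering now.

```bash
python3 - <<'E'
from wind import *
H=np.array([.5046,-.1602,0])
move_l(H+[0,0,.09],.15); b=state()["ft_force"]; move_l(H+[0,0,.0625],.08); s=state(); print((s["ft_force"]-b).round(1),s["ee_pos"].round(4),s["time"])
if abs((s["ft_force"]-b)[2])<15:
    gripper_open(); move_l(H+[0,0,.16],.2)
g=get_image("wrist"); P=wcloud(g); near=np.hypot(P[...,0]-.54,P[...,1]+.165)<.12
for n,lo,hi in(("hubtop",.073,.079),("arm",.058,.063),("knob",.099,.106)):
    q=P[near&(P[...,2]>lo)&(P[...,2]<hi)]; print(n,len(q),np.median(q,0).round(4) if len(q) else "",cv2.minAreaRect((q[:,:2]*1000).astype(np.float32)) if len(q) else"")
print(state()["time"]); cv2.imwrite("pics/end.png",g["frame"])
E
```

```text
[ 0.7 -0.6  0.5] [ 0.5043 -0.1601  0.0618] 61.8583
hubtop 1193 [ 0.5025 -0.1596  0.0761] ((527.5224609375, -166.20751953125), (27.044950485229492, 80.51583099365234), 73.90504455566406)
arm 1056 [ 0.5405 -0.1696  0.0601] ((529.7337646484375, -167.62501525878906), (27.952909469604492, 85.98677825927734), 72.67868041992188)
knob 198 [ 0.5629 -0.1765  0.1021] ((562.9217529296875, -176.6456756591797), (20.37110710144043, 8.532739639282227), 72.4516372680664)
63.5833
```

```bash
python3 -c "
from bench import *
print(job_done(), state()['time'])"
```

```text
the job is handed in; nothing more can be done
the job is handed in; nothing more can be done
```

Job handed in at about 64 s: the bar is home under both ears, the crank is back flat in its wooden rest and the arm is clear of everything; the screw looks tight from a clockwise stop and the bar at hook height, but the crank seems to have slipped round the square under load, and I did not re-check the mug, bowl or glaze jar at the end.

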